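# Fit the flight pack to its balance mark

## Task

Lift the long battery pack out of the parts bin, leaving the other parts in it, lay it gently along the middle of the drone's deck on the tail side of the scribed white line, its leading end about 50 mm short of the line, and let go of it. Then slide it along the deck, without lifting it, until its leading end meets the line, keeping it straight on the deck, and let go. Do not hit the drone hard or disturb the things standing on the bench.

Things in the scene. Friction and masses are not known exactly. Their poses are not given: they have to be found in the camera images.
- pack: the long battery pack, the one to fit: a rigid metal-cased box 90 x 36 x 30 mm (bare aluminium ends, dark middle), about 0.22 kg; origin at the centre of its underside, x along its length, z up; its two ends are alike and either may lead. It starts lying flat in the bin at any of four places along it
- bin: grey open-topped parts bin standing fixed on the bench, 150 mm (its x) by 344 mm (its y) outside, 50 mm high, walls and floor 5 mm thick; origin at the centre of its underside. Bin and drone may be either way round: one on the left, one on the right
- drone: quadcopter fixed on a bench fixture, origin on the bench top under its centre, x towards its nose. Its deck is a flat dark plate, top 66 mm above the bench, from 120 mm behind (-x) to 100 mm ahead (+x) of the origin, 60 mm wide, with no lips or stops. Four motors stand at x, y = +-113 mm (radius 21 mm, shaft tips 78 mm above the bench); the nose is marked by an antenna disc: radius 18 mm, just ahead of the deck at x = 119 mm, its top 80 mm above the bench
- line: the scribed white line straight across the deck, 3 mm wide, 60 mm long; origin at the middle of the line at the height of the deck's top, x towards the drone's nose (the way to slide the pack), y along the line. Its place along the deck varies, 25 to 60 mm ahead of the drone's origin. The deck's middle line runs through its origin
- short_pack: shorter pack of the same make, 60 x 36 x 30 mm, lying in the bin, to stay there; origin at the centre of its underside, x along its length
- motor_a: small round motor standing in the bin, to stay there: radius 18 mm, 27 mm high plus a 13 mm shaft; origin at the centre of its underside
- cam_unit: black camera unit lying in the bin, to stay there: 52 (x) x 30 (y) x 30 mm; origin at the centre of its underside
- tape: roll of tape lying on the bench, radius 45 mm, 24 mm high; origin at the centre of its underside; leave alone
- spray: small upright bottle, radius 18 mm, 95 mm high; origin at the centre of its underside; leave alone
- driver: screwdriver lying on the bench beyond the work, 200 mm long, 26 mm thick; leave alone
- motor_b: small round motor standing on the bench, radius 18 mm, 40 mm high with its shaft; leave alone
- can: upright can, radius 30 mm, 150 mm high; leave alone
Not all that is in view belongs to the job. Leave any blue or orange look-alike of the pack alone. What is shaped like the cam_unit but turquoise is not meant.

How it is judged:
On the way, in this order (a step that is already met when the one before it is completed fails the run):
1. the long pack lies released, flat and straight on the deck, its leading end 30 to 75 mm short of the line (angle between pack's own z axis and vertical below 0.1 rad and z of pack in the frame of line between -0.003 and 0.004 m and angle between the x axis of pack and the x axis of line, either way round below 0.12 rad and y of pack in the frame of line between -0.012 and 0.012 m and contact force between the fingers and pack below 0.1 N and linear speed of pack below 0.02 m/s and x of pack in the frame of line between -0.12 and -0.075 m), for 0.2 s.
2. the pack is slid along the deck, its weight on it: its leading end passes 24 to 5 mm short of the line (angle between pack's own z axis and vertical below 0.1 rad and z of pack in the frame of line between -0.003 and 0.004 m and angle between the x axis of pack and the x axis of line, either way round below 0.12 rad and y of pack in the frame of line between -0.012 and 0.012 m and x of pack in the frame of line between -0.069 and -0.05 m and contact force between pack and drone above 0.3 N), for 0.05 s.
At the end, for the whole second after the job is handed in: the long pack lies flat on the deck, released and at rest, its leading end within 4 mm of the line's middle, within 12 mm of the deck's middle and 0.12 rad of straight; the short pack, the motor and the camera unit are still down in the bin (angle between pack's own z axis and vertical below 0.1 rad and z of pack in the frame of line between -0.003 and 0.004 m and angle between the x axis of pack and the x axis of line, either way round below 0.12 rad and y of pack in the frame of line between -0.012 and 0.012 m and contact force between the fingers and pack below 0.1 N and linear speed of pack below 0.02 m/s and x of pack in the frame of line between -0.049 and -0.041 m and x of short_pack in the frame of bin between -0.07 and 0.07 m and y of short_pack in the frame of bin between -0.167 and 0.167 m and height (world z) of each of short_pack, motor_a, cam_unit below 0.04 m and x of motor_a in the frame of bin between -0.07 and 0.07 m and y of motor_a in the frame of bin between -0.167 and 0.167 m and x of cam_unit in the frame of bin between -0.07 and 0.07 m and y of cam_unit in the frame of bin between -0.167 and 0.167 m); the robot touches nothing.
It fails at once if a bystander on the bench is moved more than 30 mm (distance of any of tape, spray, driver, motor_b, can from where it was at the start of the episode above 0.03 m).
It fails at once if another part is lifted out of the bin (height (world z) of any of short_pack, motor_a, cam_unit above 0.055 m).
It fails at once if the pack is carried low over the deck to the line instead of slid (its underside 6 to 40 mm above the deck with its leading end 25 mm short to 25 mm past) (z of pack in the frame of line between 0.006 and 0.04 m and x of pack in the frame of line between -0.07 and -0.02 m and y of pack in the frame of line between -0.02 and 0.02 m).
It fails at once if the pack is dropped: it moves faster than 0.45 m/s with no finger on it (contact force between the fingers and pack below 0.1 N and linear speed of pack above 0.45 m/s).
It fails at once if the robot hits the drone (over 25 N) or presses the pack hard on it (over 60 N) (contact force between pack and drone above 60 N or contact force between any of the fingers, the arm and drone above 25 N).
It also fails if it takes over 54 s, if anything falls off the work surface, if the arm or the gripper's body presses on something with over 40 N, if the wrist force passes 120 N, or if a joint passes its speed limit or range.

## Robot

A 6-joint arm with a two-finger parallel gripper is mounted at the origin on the work surface. World frame = base frame: x ahead of the robot, y to its left, z up, the work surface at z = 0. Lengths are in m, angles in rad, forces in N, time in s.
With the tool pointing down it reaches from about 0.275 to 0.825 m from the base axis. Payload 4.9 kg.
Tool frame: the origin (TCP) lies midway between the tips of the shut fingers; the grasp point (between the pads) lies 19 mm behind it (bot.grip_depth is the distance from the TCP to the grasp point, in m); y points along the fingers, x is the direction in which the jaws open and shut, and the axes are right-handed (so a half turn about y gives the same grasp; the last joint's range is limited). The gripper opens to 85 mm and grips with 20 to 120 N. Pads are 22 mm wide; open, the fingers measure 114 mm over their backs; the gripper's body (76 mm by 85 mm) begins 54 mm behind the grasp point. The pads swing forward as they close: fully open they stand 13 mm farther back than shut.
Start: joints at [-1.446, 0.326, -0.193, 1.052, 0, 1.437], TCP at [0.141, -0.532, 0.231] pointing down, gripper open.
Joint ranges: [-2.65, 2.65], [-0.97, 1.79], [-1.3, 1.35], [-1.93, 2.1], [-1.47, 1.37], [-3.14, 3.14]. Speed limits (rad/s): [2.57, 2.57, 3.14, 3.14, 3.14, 3.14].

## Interface

Orientations are given as a unit quaternion [w, x, y, z].
In Python, from cell import bot gives the robot as it stands. Calls block until the motion is done:
- bot.move_pose(position, orientation): joint-space move of the TCP to a pose.
- bot.move_linear(position, speed=0.15, rotation=None, until_force=None): straight line of the TCP; rotation=None keeps the orientation; speed is the mean speed in m/s. With until_force (N) it stops when the force on the tool has changed by that much, and returns True; else False.
- bot.goto_joints(angles): joint-space move.
- bot.set_gripper(opening, grasp_force=None): opening from 0.0 (shut) to 1.0 (fully open); grasp_force is the grip in N (None keeps the last); returns when the fingers have stopped.
- bot.wait(seconds).
- bot.solve_ik(position, orientation): joint angles nearest the present ones, or None.
- bot.camera(name): name is "scene" or "top" or "wrist"; returns the picture (480x640x3 uint8, red, green, blue); there is no depth.
- bot.calibration(name): a dict with "mtx" (3x3 intrinsics, pixels), "extrinsics" (4x4, takes a point from world to camera coordinates); the wrist camera has in their place "hand_eye" (4x4, takes a point from camera to tool coordinates, whose origin is the TCP and whose axes are the tool frame's). Camera axes: x right, y down, z forward; pixel columns grow to the right and rows downward; lengths in m; the calibration is good to about 2 mm. A picture is of the moment at which its call begins: read the wrist's pose just before it. calibration takes no time and is no camera call.
A pose or a line that the arm cannot do raises bot.PlanningError and nothing moves.
- bot.close_job(): hands the job in, once; it reports no verdict.
Trained networks look in the newest picture that a camera, given by its name, has taken for a name from the list of things; names that differ only in an ending like _2 or _b are one class to them, and where a whole thing is asked for, a point or a joint stands for the part that bears it (a point fixed in the world has none). Each returns a list of dicts, best first, with "confidence" (0 to 1); they miss things now and then, are a little off and sometimes report something else, mostly with a low value. They report only what shows in the picture. A call takes as long as a camera call. They do not tell look-alikes from the thing itself.
- bot.search_frame(camera, thing): "bbox" ([left, top, width, height] in pixels, round what is visible of it).
Readings, each from a call of its own:
- bot.read_clock(): time.
- bot.read_joint_positions(): joint angles.
- bot.read_joint_vel(): joint speeds.
- bot.read_joint_efforts(): joint torques, N m.
- bot.read_position(): TCP position.
- bot.read_tool_rot(): TCP orientation.
- bot.read_ft_force(): force on the tool from outside, world axes, zero at the start.
- bot.read_moment(): the same for the moment, N m.
- bot.read_gripper_width(): opening from 0.0 (shut) to 1.0 (fully open).
Only numpy, scipy, OpenCV 4.12 (cv2) and the standard library are available. Lean on these libraries where they do the work, as an engineer would, in place of code of your own. Each camera call takes 0.05 s, during which the arm holds its last target.

## Working session

There is one attempt and no reset: what is moved stays moved. The work goes in short steps, each a Python script; the robot and the scene stay as the last script left them, time stands still between calls to the robot, and variables do not carry over. Pictures are saved under pics/ and viewed, and the job is handed in when it is done.

```bash
mkdir -p pics; ls; python3 - <<'E'
from cell import bot
import cv2,numpy as np
for n in("scene","top","wrist"):
    im=bot.camera(n); cv2.imwrite(f"pics/{n}0.png",im[:,:,::-1])
    c=bot.calibration(n); print(n,{k:np.round(v,4).tolist() for k,v in c.items()})
    if n!="wrist":
        for t in("pack","short_pack","bin","drone","line","motor_a","cam_unit","tape","spray","driver","can"):
            print(t,[(np.round(d["bbox"]).tolist(),round(d["confidence"],2)) for d in bot.search_frame(n,t)])
print(bot.read_clock(),bot.read_position(),bot.read_tool_rot(),bot.grip_depth)
E
```

```text
pics
scene {'mtx': [[478.6578, 0.0, 320.2294], [0.0, 478.6578, 242.205], [0.0, 0.0, 1.0]], 'extrinsics': [[0.7742, 0.6328, 0.0133, -0.4449], [0.5138, -0.616, -0.5971, -0.2631], [-0.3697, 0.4691, -0.802, 1.1295], [0.0, 0.0, 0.0, 1.0]]}
pack [([288.0, 130.0, 33.0, 38.0], 0.92), ([448.0, 191.0, 48.0, 28.0], 0.78), ([376.0, 151.0, 36.0, 41.0], 0.76)]
short_pack [([401.0, 140.0, 29.0, 30.0], 0.71)]
bin [([295.0, 122.0, 168.0, 127.0], 0.84), ([421.0, 241.0, 98.0, 55.0], 0.66)]
drone [([121.0, 230.0, 216.0, 206.0], 0.88)]
line [([222.0, 320.0, 32.0, 16.0], 0.53)]
motor_a [([330.0, 203.0, 22.0, 18.0], 0.8), ([262.0, 209.0, 21.0, 23.0], 0.51)]
cam_unit [([353.0, 186.0, 32.0, 18.0], 0.71), ([379.0, 150.0, 34.0, 42.0], 0.57), ([340.0, 121.0, 18.0, 21.0], 0.49)]
tape [([217.0, 183.0, 47.0, 39.0], 0.9)]
spray [([393.0, 278.0, 27.0, 17.0], 0.69), ([379.0, 293.0, 47.0, 73.0], 0.18)]
driver [([420.0, 240.0, 102.0, 59.0], 0.81)]
can [([376.0, 296.0, 48.0, 69.0], 0.87)]
top {'mtx': [[607.0064, 0.0, 324.8552], [0.0, 607.0064, 242.0597], [0.0, 0.0, 1.0]], 'extrinsics': [[-0.0226, -0.9997, 0.013, -0.0087
[... 528 characters left out ...]
36)]
motor_a [([254.0, 260.0, 18.0, 18.0], 0.64), ([309.0, 304.0, 14.0, 15.0], 0.6)]
cam_unit [([151.0, 328.0, 28.0, 20.0], 0.77), ([227.0, 249.0, 12.0, 28.0], 0.56), ([301.0, 160.0, 16.0, 24.0], 0.23)]
tape [([296.0, 327.0, 46.0, 43.0], 0.71)]
spray [([302.0, 162.0, 20.0, 18.0], 0.85)]
driver [([234.0, 114.0, 17.0, 88.0], 0.88)]
can [([333.0, 125.0, 30.0, 44.0], 0.68)]
wrist {'mtx': [[354.7198, 0.0, 320.3763], [0.0, 354.7198, 241.0947], [0.0, 0.0, 1.0]], 'hand_eye': [[1.0, -0.0012, 0.0004, -0.0008], [-0.0007, -0.2853, 0.9584, -0.1418], [-0.001, -0.9584, -0.2853, 0.073], [0.0, 0.0, 0.0, 1.0]]}
1.25 [ 0.14075512 -0.53170155  0.23127743] [-0.56033022  0.56034242 -0.43130693  0.43130122] 0.0187
```

View pics.

View pics/scene0.png

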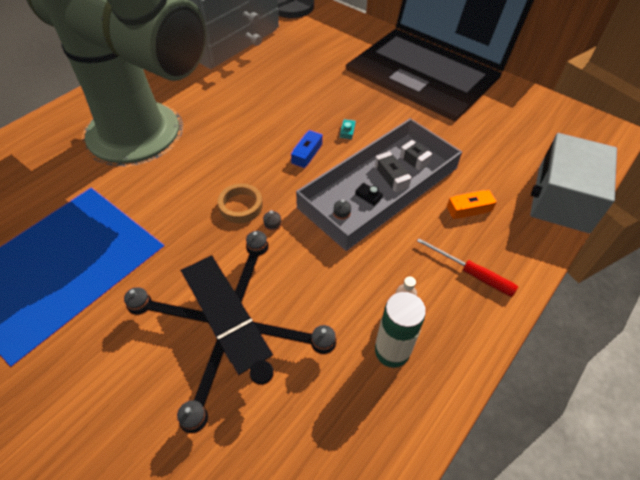

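View pics/top0.png

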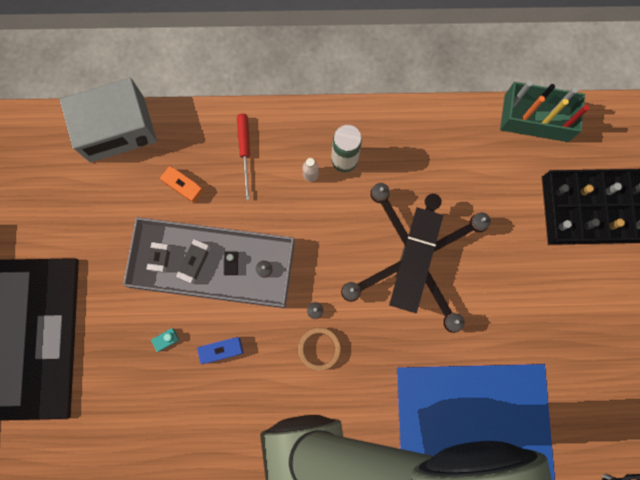

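```bash
python3 - <<'E'
import cv2
a=cv2.imread("pics/top0.png");s=cv2.imread("pics/scene0.png")
cv2.imwrite("pics/c1.png",cv2.resize(a[200:330,110:310],(800,520),interpolation=cv2.INTER_CUBIC))
cv2.imwrite("pics/c2.png",cv2.resize(a[170:345,325:505],(617,600),interpolation=cv2.INTER_CUBIC))
E
```

```text
(no output)
```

View pics/c1.png

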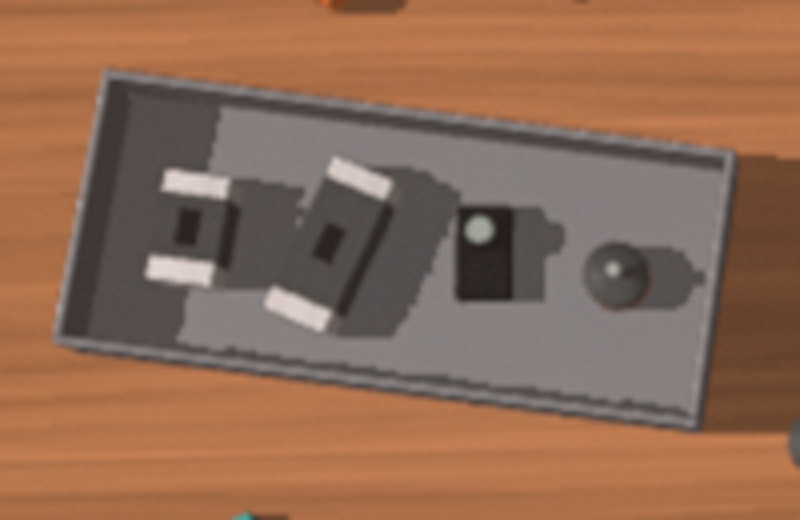

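View pics/c2.png

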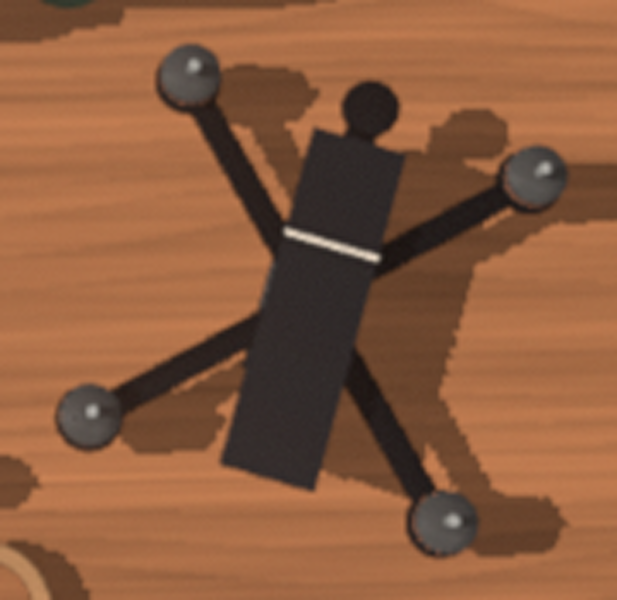

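```bash
cat > h.py <<'E'
from cell import bot
import cv2,numpy as np
from scipy.spatial.transform import Rotation as Ro
def quat(a):
    x=np.array([np.cos(a),np.sin(a),0]);y=np.array([0,0,-1.]);z=np.cross(x,y)
    q=Ro.from_matrix(np.c_[x,y,z]).as_quat(); return np.r_[q[3],q[:3]]
def cam(n,T=None):
    c=bot.calibration(n);K=np.array(c["mtx"])
    if n=="wrist":
        p,q=T; H=np.eye(4);H[:3,:3]=Ro.from_quat(np.r_[q[1:],q[0]]).as_matrix();H[:3,3]=p
        E=np.linalg.inv(H@np.array(c["hand_eye"]))
    else:E=np.array(c["extrinsics"])
    return K,E
def ray(K,E,uv):
    d=np.linalg.inv(K)@np.array([uv[0],uv[1],1.]);R=E[:3,:3];return -R.T@E[:3,3],R.T@d/np.linalg.norm(d)
def onz(K,E,uv,z):
    o,d=ray(K,E,uv);return o+d*(z-o[2])/d[2]
def tri(obs):
    A=np.zeros((3,3));b=np.zeros(3)
    for K,E,uv in obs:
        o,d=ray(K,E,uv);M=np.eye(3)-np.outer(d,d);A+=M;b+=M@o
    return np.linalg.solve(A,b)
def proj(K,E,p):
    c=K@(E[:3,:3]@np.asarray(p)+E[:3,3]);return c[:2]/c[2]
def shot(name):
    T=(np.array(bot.read_position()),np.array(bot.read_tool_rot()))
    im=bot.camera("wrist")
    cv2.imwrite(f"pics/{name}.png",im[:,:,::-1]);np.savez(f"pics/{name}.npz",p=T[0],q=T[1])
    return im,T
def load(name):
    d=np.load(f"pics/{name}.npz");return cam("wrist",(d["p"],d["q"]))
E
python3 - <<'E'
from h import *
K,E=cam("top")
r=lambda uv,z:np.round(onz(K,E,uv,z),4).tolist()
cr=lambda x,y:(110+x/4+-.375,200+y/4-.375)
print("pack A,B",r(cr(360,177),.035),r(cr(300,308),.035), "c",r(cr(330,243),.035))
print("short",r(cr(188,227),.035))
print("bin corners",[r(cr(*c),.05) for c in((107,75),(735,155),(698,428),(58,342))])
s=617/180
d=lambda x,y:(325+x/s,170+y/s)
print("line",r(d(285,231),.066),r(d(380,259),.066)); print("tail",r(d(222,464),.066),r(d(313,490),.066)); print("nose",r(d(315,130),.066),r(d(404,155),.066))
print("can",r((347,135),.15),"spray",r((311,162),.095),"tape",r((319,349),.02))
R=Ro.from_quat(np.r_[(q:=bot.read_tool_rot())[1:],q[0]]).as_matrix();print(np.round(R,3))
E
```

```text
pack A,B [0.5923, 0.2495, 0.035] [0.5215, 0.2805, 0.035] c [0.5564, 0.2651, 0.035]
short [0.5667, 0.3415, 0.035]
bin corners [[0.6481, 0.3833, 0.05], [0.5974, 0.0461, 0.05], [0.4516, 0.0674, 0.05], [0.5042, 0.4041, 0.05]]
line [0.5915, -0.1984, 0.066] [0.5727, -0.2564, 0.066]
tail [0.4482, -0.1531, 0.066] [0.4313, -0.2077, 0.066]
nose [0.6555, -0.2203, 0.066] [0.6384, -0.2752, 0.066]
can [0.7913, -0.07, 0.15] spray [0.753, 0.0049, 0.095] tape [0.3626, -0.0042, 0.02]
[[ 0.256 -0.     0.967]
 [-0.967 -0.     0.256]
 [ 0.    -1.    -0.   ]]
```

```bash
python3 - <<'E'
from h import *
A=-1.885;B=-1.98
for p,a in(((.50,-.22,.22),A),((.43,-.15,.22),A),((.5,.22,.2),B),((.56,.27,.2),B),((.556,.265,.02),B),((.49,-.2,.08),A)):
    for aa in(a,a+np.pi):
        j=bot.solve_ik(p,quat(aa));print(p,round(aa,2),None if j is None else np.round(j,2))
bot.move_pose((.50,-.22,.22),quat(A));shot("d1")
for t in("drone","line"):print(t,bot.search_frame("wrist",t))
bot.move_pose((.43,-.15,.22),quat(A));shot("d2")
for t in("drone","line"):print(t,bot.search_frame("wrist",t))
print(bot.read_clock())
bot.move_pose((.5,.22,.2),quat(B));shot("b1")
for t in("pack","short_pack"):print(t,bot.search_frame("wrist",t))
bot.move_pose((.56,.27,.2),quat(B));shot("b2")
for t in("pack","short_pack"):print(t,bot.search_frame("wrist",t))
print(bot.read_clock())
E
```

```text
(0.5, -0.22, 0.22) -1.89 [-0.55  0.33 -0.22  1.02  0.    2.91]
(0.5, -0.22, 0.22) 1.26 [-0.55  0.33 -0.22  1.02  0.   -0.24]
(0.43, -0.15, 0.22) -1.89 [-0.5   0.16 -0.44  0.97  0.    2.96]
(0.43, -0.15, 0.22) 1.26 [-0.5   0.16 -0.44  0.97  0.   -0.18]
(0.5, 0.22, 0.2) -1.98 [ 0.28  0.34 -0.25  0.98  0.   -2.45]
(0.5, 0.22, 0.2) 1.16 [ 0.28  0.34 -0.25  0.98  0.    0.69]
(0.56, 0.27, 0.2) -1.98 [ 0.33  0.48 -0.04  1.05  0.   -2.4 ]
(0.56, 0.27, 0.2) 1.16 [ 0.33  0.48 -0.04  1.05  0.    0.74]
(0.556, 0.265, 0.02) -1.98 [ 0.32  0.65 -0.26  0.66  0.   -2.41]
(0.556, 0.265, 0.02) 1.16 [ 0.32  0.65 -0.26  0.66  0.    0.73]
(0.49, -0.2, 0.08) -1.89 [-0.53  0.44 -0.45  0.68  0.    2.93]
(0.49, -0.2, 0.08) 1.26 [-0.53  0.44 -0.45  0.68  0.   -0.21]
drone [{'bbox': [112.5, 0.1, 356.1, 307.9], 'confidence': 0.87}]
line [{'bbox': [259.2, 122.4, 74.4, 5.9], 'confidence': 0.79}, {'bbox': [122.6, 299.8, 40.4, 38.3], 'confidence': 0.37}]
drone [{'bbox': [196.4, 0.0, 305.7, 218.2], 'confidence': 0.94}]
line [{'bbox': [318.4, 0.0, 76.8, 2.5], 'confidence': 0.65}]
3.7667
pack [{'bbox': [57.1, 0.5, 123.9, 34.7], 'confidence': 0.86}, {'bbox': [342.6, 290.7, 84.0, 78.0], 'confidence': 0.71}, {'bbox': [222.3, 128.9, 53.6, 102.4], 'confidence': 0.69}, {'bbox': [396.4, 110.0, 46.2, 43.1], 'confidence': 0.52}]
short_pack [{'bbox': [136.4, 167.6, 69.6, 78.1], 'confidence': 0.82}, {'bbox': [222.0, 127.6, 54.5, 105.8], 'confidence': 0.61}]
pack [{'bbox': [404.4, 328.9, 84.2, 69.2], 'confidence': 0.79}, {'bbox': [306.0, 168.0, 45.3, 103.1], 'confidence': 0.63}]
short_pack [{'bbox': [222.4, 200.8, 55.9, 78.7], 'confidence': 0.92}]
8.9333
```

View pics.

View pics/d1.png

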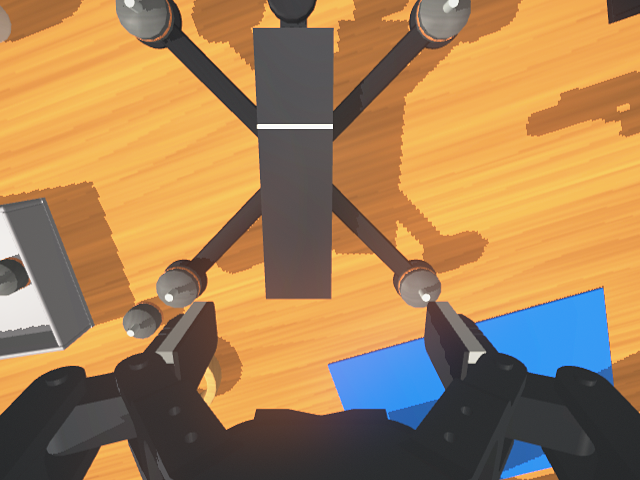

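View pics/d2.png

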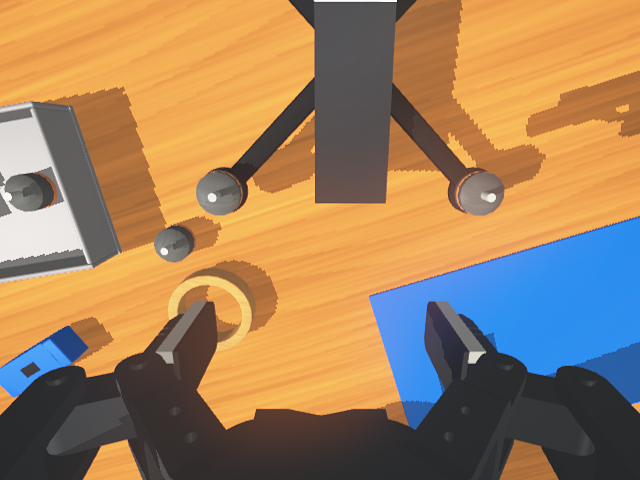

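View pics/b1.png

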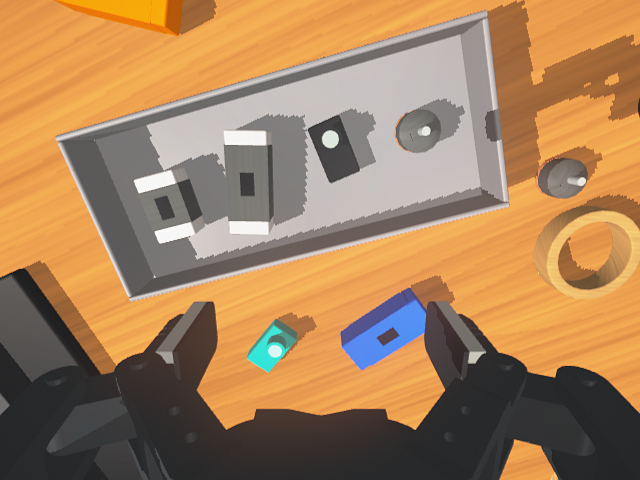

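View pics/b2.png

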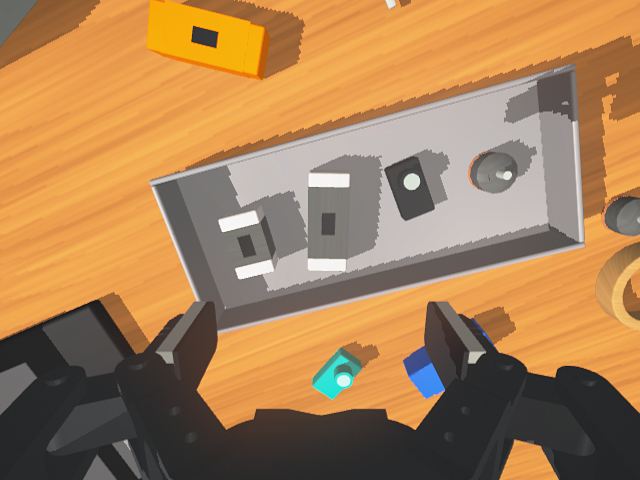

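```bash
python3 - <<'E'
import cv2
def c(n,x,y,w,h,s):
    a=cv2.imread(f"pics/{n}.png")[y:y+h,x:x+w];return cv2.resize(a,None,fx=s,fy=s,interpolation=cv2.INTER_NEAREST)
import numpy as np
cv2.imwrite("pics/e1.png",np.hstack([c("b1",205,110,90,140,4),c("b2",290,155,90,140,4)]))
cv2.imwrite("pics/e2.png",np.hstack([c("d1",245,10,100,140,4),c("d2",305,0,100,140,4)]))
E
```

```text
(no output)
```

View pics/e1.png

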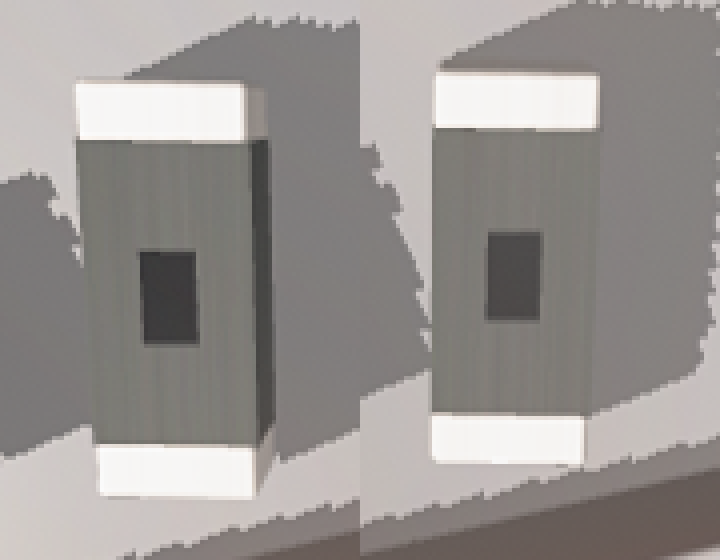

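View pics/e2.png

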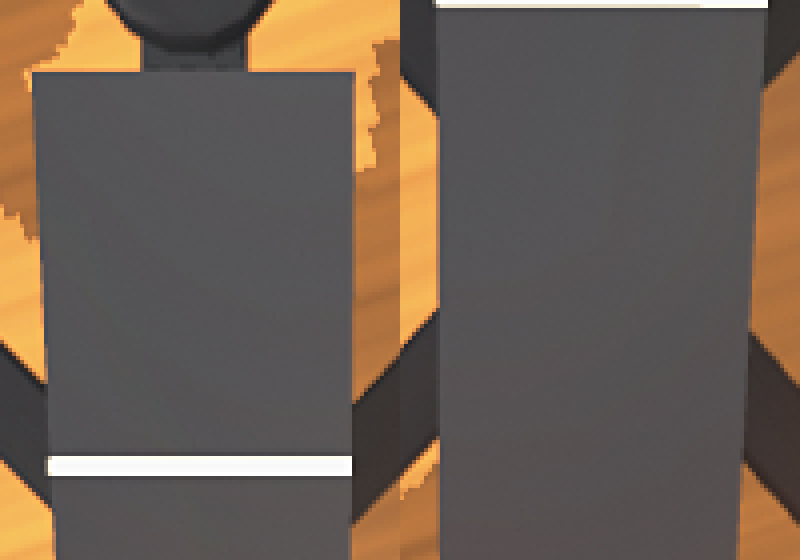

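```bash
python3 - <<'E'
from h import *
c=lambda x,y,ox,oy:(ox+x/4-.5,oy+y/4-.5)
V1=load("b1");V2=load("b2")
b1=[c(*p,205,110) for p in((77,81),(244,82),(254,496),(100,496))]
b2=[c(*p,290,155) for p in((75,72),(238,73),(224,463),(73,463))]
P=np.array([tri([(*V1,u),(*V2,v)]) for u,v in zip(b1,b2)]);print(P.round(4))
for V,b in((V1,b1),(V2,b2)):
    Q=np.array([onz(*V,u,.035) for u in b]);print(Q.round(4).tolist(),np.linalg.norm(Q-np.roll(Q,1,0),axis=1).round(4),Q.mean(0).round(4))
    d=Q[0]+Q[1]-Q[2]-Q[3];print("ang",np.arctan2(d[1],d[0]))
D1=load("d1");D2=load("d2")
u1=[c(48,475.5,245,10),c(352,475.5,245,10),(266,298.3),(331,298.3)]
u2=[c(36.5,7.5,305,0),c(367,7.5,305,0),(315,202.8),(385.5,203)]
print("drone tri",np.array([tri([(*D1,u),(*D2,v)]) for u,v in zip(u1,u2)]).round(4))
for V,b in((D1,u1),(D2,u2)):
    Q=np.array([onz(*V,u,.066) for u in b]);print(Q.round(4).tolist())
    m=(Q[0]+Q[1])/2;t=(Q[2]+Q[3])/2;print("edge mid",m.round(4),"tailmid",t.round(4),"axis ang",np.arctan2(*(m-t)[1::-1]),"len",np.linalg.norm(m-t),"widths",np.linalg.norm(Q[0]-Q[1]),np.linalg.norm(Q[2]-Q[3]),"line ang",np.arctan2(*(Q[0]-Q[1])[1::-1]))
E
```

```text
[[0.6032 0.2638 0.0318]
 [0.5891 0.2318 0.0327]
 [0.5084 0.2683 0.035 ]
 [0.5219 0.3004 0.0339]]
[[0.6029, 0.2629, 0.035], [0.5889, 0.2314, 0.035], [0.5084, 0.2683, 0.035], [0.5222, 0.3, 0.035]] [0.0888 0.0344 0.0886 0.0345] [0.5556 0.2657 0.035 ]
ang -0.4295736992321309
[[0.6034, 0.2636, 0.035], [0.5894, 0.2319, 0.035], [0.5084, 0.2683, 0.035], [0.5223, 0.3003, 0.035]] [0.089  0.0347 0.0888 0.0348] [0.5558 0.266  0.035 ]
ang -0.42375473374287664
drone tri [[ 0.5898 -0.1961  0.0655]
 [ 0.5711 -0.2535  0.0651]
 [ 0.4486 -0.1507  0.0651]
 [ 0.4299 -0.2074  0.065 ]]
[[0.5899, -0.196, 0.066], [0.5711, -0.2534, 0.066], [0.4489, -0.151, 0.066], [0.4304, -0.2075, 0.066]]
edge mid [ 0.5805 -0.2247  0.066 ] tailmid [ 0.4396 -0.1793  0.066 ] axis ang -0.3121776862924793 len 0.14801998286340795 widths 0.060413851304855735 0.059396678575693355 line ang 1.2547217108454793
[[0.5894, -0.1962, 0.066], [0.5708, -0.2533, 0.066], [0.4488, -0.1507, 0.066], [0.4301, -0.2073, 0.066]]
edge mid [ 0.5801 -0.2247  0.066 ] tailmid [ 0.4395 -0.179   0.066 ] axis ang -0.3144473770173376 len 0.14792709639154883 widths 0.06001548178203821 0.059553207089727674 line ang 1.2557313687695584
```

```bash
python3 - <<'E'
from h import *
q=quat(-.426+np.pi/2)
bot.move_pose((.5557,.2659,.12),q)
bot.set_gripper(.68,30)
shot("g0")
print(bot.read_clock(),bot.read_ft_force(),bot.read_gripper_width())
print(bot.move_linear((.5557,.2659,.008),speed=.08,until_force=6))
print(bot.read_position(),bot.read_ft_force())
bot.set_gripper(0.3,30)
print(bot.read_gripper_width(),bot.read_ft_force(),bot.read_clock())
E
```

```text
12.0333 [-0.30146755  0.38221285 -0.31622409] 0.6806135552896057
False
[0.55617252 0.26606246 0.00858765] [-0.46983747 -0.14768803  0.75208415]
0.417361333139516 [-0.26978789 -0.23300583  3.49917832] 13.9083
```

View pics/g0.png

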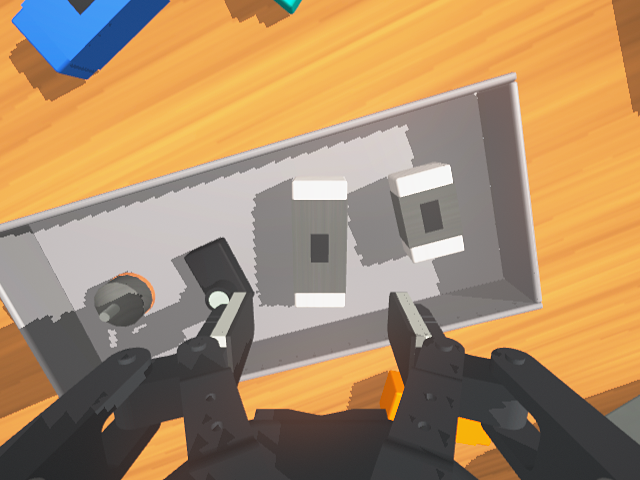

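```bash
python3 - <<'E'
from h import *
psi=-.3135;L=np.array([.5817,-.2252]);ux=np.array([np.cos(psi),np.sin(psi)])
p=bot.read_position()
bot.move_linear((p[0],p[1],.19),speed=.15)
print(bot.read_gripper_width(),bot.read_ft_force(),bot.read_clock())
shot("g1")
t=L-.095*ux
bot.move_pose((*t,.17),quat(psi+np.pi/2))
shot("g2")
print(bot.read_position(),bot.read_gripper_width(),bot.read_ft_force(),bot.read_clock())
E
```

```text
0.40828876835345473 [ 0.19423749 -0.91567269 -1.66461268] 15.275
[ 0.49182817 -0.19508874  0.17004291] 0.41476024522406685 [-0.02398643  0.25304452 -1.50475672] 17.0833
```

View pics/g1.png

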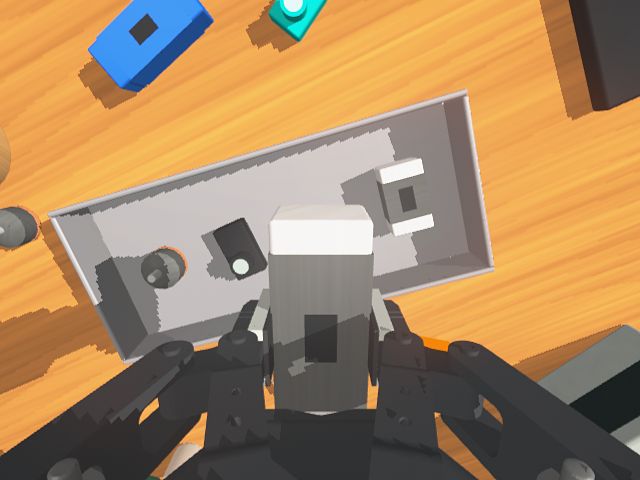

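View pics/g2.png

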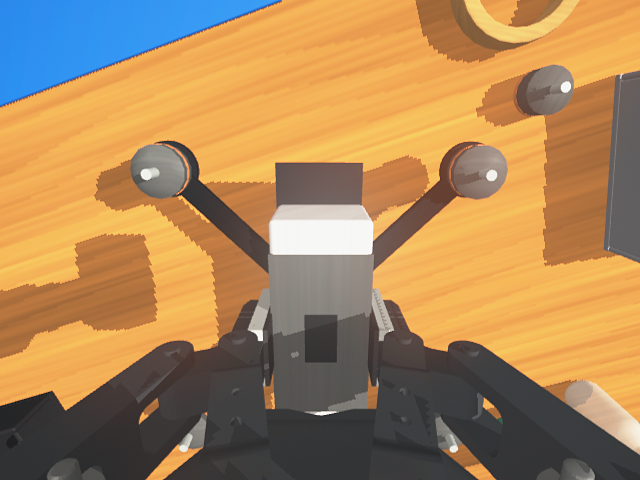

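```bash
python3 - <<'E'
from h import *
p=bot.read_position()
bot.move_linear((p[0],p[1],.085),speed=.1)
print(bot.read_position(),bot.read_ft_force())
print(bot.move_linear((p[0],p[1],.066),speed=.02,until_force=2.5))
print(bot.read_position(),bot.read_ft_force(),bot.read_clock())
E
```

```text
[ 0.49235786 -0.19532111  0.0855456 ] [ 0.65547183  0.15592296 -1.31373138]
True
[ 0.49166411 -0.19504265  0.06957803] [-0.35988041  0.62368854  4.25026305] 18.8167
```

```bash
python3 - <<'E'
from h import *
psi=-.3135;L=np.array([.5817,-.2252]);ux=np.array([np.cos(psi),np.sin(psi)])
bot.set_gripper(.62)
p=bot.read_position();print(p,bot.read_ft_force(),bot.read_clock())
bot.move_linear((p[0],p[1],.16),speed=.15)
bot.move_linear((*(L+.03*ux),.22),speed=.2)
shot("p1")
print(bot.read_clock())
K,E=load("p1")
for x in(-.14,-.05): print([proj(K,E,(*(L+x*ux+s*np.array([-ux[1],ux[0]])*.018),.096)).round(1).tolist() for s in(1,-1)])
E
```

```text
[ 0.49066657 -0.19443215  0.06865251] [-0.33837455 -0.0296649   0.26937346] 19.1333
20.7917
[[346.8, -20.4], [290.5, -20.3]]
[[344.3, 127.4], [293.7, 127.4]]
```

View pics/p1.png

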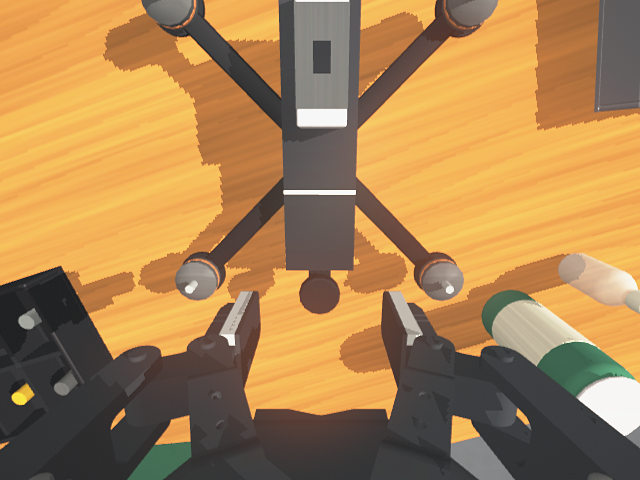

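```bash
python3 - <<'E'
import cv2
a=cv2.imread("pics/p1.png")[0:200,270:370];cv2.imwrite("pics/p1c.png",cv2.resize(a,None,fx=3,fy=3,interpolation=cv2.INTER_NEAREST))
E
```

```text
(no output)
```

View pics/p1c.png

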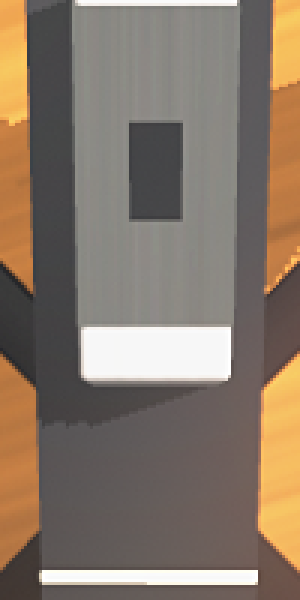

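```bash
python3 - <<'E'
from h import *
psi=-.3135;L=np.array([.5817,-.2252]);ux=np.array([np.cos(psi),np.sin(psi)]);uy=np.array([-ux[1],ux[0]])
K,E=load("p1")
f=lambda u,v,z:(lambda d:(round(d@ux*1e3,2),round(d@uy*1e3,2)))(onz(K,E,(u,v),z)[:2]-L)
print("front",f(296.5,125.5,.0955),f(346.5,125.5,.0955),"rim bottom",f(321,127.8,.066))
print("line",f(282.5,191.8,.066),f(355.5,191.8,.066))
print("rear of dark",f(294.5,1.5,.0955),f(349,1.5,.0955))
E
```

```text
front (np.float64(-51.31), np.float64(-15.99)) (np.float64(-51.28), np.float64(19.56)) rim bottom (np.float64(-50.46), np.float64(1.49))
line (np.float64(0.22), np.float64(-30.56)) (np.float64(0.29), np.float64(30.16))
rear of dark (np.float64(-128.03), np.float64(-15.77)) (np.float64(-128.0), np.float64(19.68))
```

```bash
python3 - <<'E'
from h import *
psi=-.3135;L=np.array([.5817,-.2252]);ux=np.array([np.cos(psi),np.sin(psi)]);uy=np.array([-ux[1],ux[0]])
t=L-.0957*ux+.0014*uy
bot.move_linear((*t,.13),speed=.2)
bot.move_linear((*t,.069),speed=.08,until_force=6)
bot.wait(.2)
p=bot.read_position();print(p,np.array([(p[:2]-L)@ux,(p[:2]-L)@uy]),bot.read_ft_force(),bot.read_clock())
bot.set_gripper(.3,20);bot.wait(.2)
p=bot.read_position();print(p,np.array([(p[:2]-L)@ux,(p[:2]-L)@uy]),bot.read_gripper_width(),[np.round(bot.read_ft_force(),2) for _ in range(3)],bot.read_clock())
E
```

```text
[ 0.49150107 -0.19457183  0.06955856] [-0.09524805  0.00131891] [-0.29186269  0.34993061 -0.29248434] 22.825
[ 0.49134686 -0.19462993  0.06942819] [-0.09537683  0.00121609] 0.4215372719292116 [array([-1.26,  0.19,  5.73]), array([-1.26,  0.19,  5.73]), array([-1.26,  0.19,  5.73])] 23.3083
```

```bash
python3 - <<'E'
from h import *
psi=-.3135;L=np.array([.5817,-.2252]);ux=np.array([np.cos(psi),np.sin(psi)]);uy=np.array([-ux[1],ux[0]])
def st():
    p=bot.read_position();print(p.round(4),((p[:2]-L)@ux).round(5),((p[:2]-L)@uy).round(5),np.round(bot.read_ft_force(),2),round(bot.read_gripper_width(),3),bot.read_clock())
for x in(-.075,-.06,-.0447):
    bot.move_linear((*(L+x*ux+.0012*uy),.069),speed=.03);st()
bot.wait(.2);st()
E
```

```text
[ 0.5089 -0.2002  0.0694] -0.07697 0.00135 [-7.51  2.67 11.41] 0.417 24.15
[ 0.5236 -0.205   0.0694] -0.06147 0.00134 [-4.45  1.52  9.48] 0.42 24.8
[ 0.5382 -0.2097  0.0694] -0.04611 0.00134 [-5.18  2.24  9.13] 0.418 25.4583
[ 0.5383 -0.2097  0.0694] -0.04609 0.00133 [-4.    0.5   8.89] 0.415 25.6583
```

```bash
python3 - <<'E'
from h import *
psi=-.3135;L=np.array([.5817,-.2252]);ux=np.array([np.cos(psi),np.sin(psi)]);uy=np.array([-ux[1],ux[0]])
def st():
    p=bot.read_position();print(p.round(4),((p[:2]-L)@ux).round(5),((p[:2]-L)@uy).round(5),np.round(bot.read_ft_force(),2),round(bot.read_gripper_width(),3),bot.read_clock())
bot.move_linear((*(L-.0430*ux+.0012*uy),.069),speed=.03);bot.wait(.2);st()
bot.set_gripper(.62);st()
p=bot.read_position()
bot.move_linear((p[0],p[1],.18),speed=.12)
bot.move_linear((*(L+.04*ux),.22),speed=.2)
shot("p2");im=bot.camera("top");cv2.imwrite("pics/top2.png",im[:,:,::-1])
a=cv2.imread("pics/p2.png")[40:240,270:370];cv2.imwrite("pics/p2c.png",cv2.resize(a,None,fx=3,fy=3,interpolation=cv2.INTER_NEAREST))
st()
E
```

```text
[ 0.5395 -0.2101  0.0694] -0.04478 0.00135 [-7.07  1.8  11.45] 0.423 26.1083
[ 0.5412 -0.2107  0.0687] -0.04303 0.00131 [-0.39 -0.49 -0.56] 0.619 26.4167
[ 0.6182 -0.2368  0.2187] 0.03832 0.00021 [0.61 0.24 0.  ] 0.619 28.2
```

View pics/p2c.png

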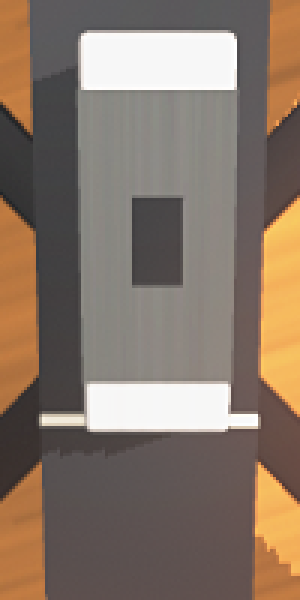

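View pics/p2.png

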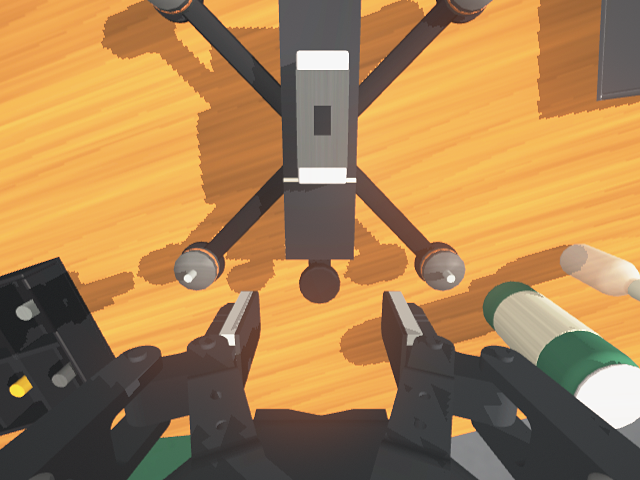

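```bash
python3 - <<'E'
from h import *
psi=-.3135;L=np.array([.5817,-.2252]);ux=np.array([np.cos(psi),np.sin(psi)]);uy=np.array([-ux[1],ux[0]])
K,E=load("p2")
f=lambda u,v,z:(lambda d:(round(d@ux*1e3,2),round(d@uy*1e3,2)))(onz(K,E,(u,v),z)[:2]-L)
print("front",f(298,183.2,.0955),f(346.3,183.2,.0955),"rear",f(296,50.2,.0955),f(348.5,50.2,.0955))
print("line",f(282.5,179.7,.066),f(356,179.7,.066))
E
```

```text
front (np.float64(-0.33), np.float64(-15.75)) (np.float64(-0.29), np.float64(20.16)) rear (np.float64(-89.34), np.float64(-15.43)) (np.float64(-89.31), np.float64(19.9))
line (np.float64(0.43), np.float64(-30.31)) (np.float64(0.5), np.float64(30.25))
```

View pics/top2.png

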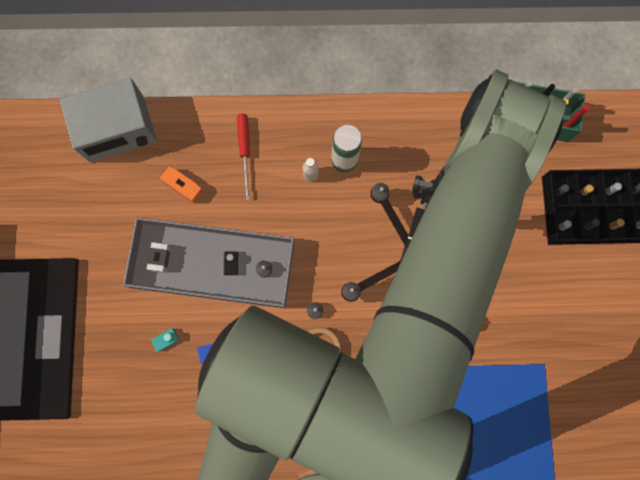

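```bash
python3 - <<'E'
from cell import bot
print(bot.read_ft_force(),bot.read_clock());bot.close_job();print(bot.read_clock())
E
```

```text
[0.61077864 0.23739776 0.00401793] 28.2
the job is handed in; nothing more can be done
the job is handed in; nothing more can be done
```

I took the long grey pack out of the bin and laid it on the deck with its leading end about 51 mm short of the line. I let go, gripped it again lightly with its weight on the deck, slid it about 51 mm to the line and let go. I handed the job in at about 28 s of the 54 s allowed; it reports no verdict.

- **Final position:** in the last wrist picture the leading end is within about 1 mm of the middle of the line. The pack is about 2 mm off the deck's middle and straight to within about 0.01 rad.
- **Slide:** the gripper lagged its commands by about 1.5 mm under friction, so I added one small extra slide before letting go. The force reading showed 6–11 N pressing the pack on the deck.
- **Surroundings:** the short pack, the motor and the camera unit show in the bin in the last top picture. The spray, can, driver and small motor look unmoved; the arm partly hides the tape there.
- **Disagreement:** triangulated heights of the pack's top in the bin came out 0–3 mm below the nominal 35 mm, and I used the nominal value. The deck measured 65–65.5 mm against 66 mm, and the pack touched down within 1 mm of where I expected.

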